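# Load the rinsing pebbles into the jar through the sliding funnel

## Task

The six pebbles in the scoop are for rinsing out the wide-mouthed glass jar that stands in the wooden rack. Slide the funnel along its rail until its spout is centred over that jar, then pour all six pebbles from the scoop through the funnel into the jar without handling them with the fingers, and set the empty scoop down level on the bare slab. Leave the funnel centred over the upright jar, spill nothing, and do not disturb the soda bottles or the white dish.

Things in the scene. Friction and masses are not known exactly. Their poses are not given: they have to be found in the camera images.
- carriage (a joint): slide of the funnel carriage along the rack's rail, m: 0 = spout over the middle slot, +0.080 and -0.080 = over the end slots, growing along the rack's own +y axis; travel -0.085 to +0.085; stays where it is left, about 2 N to start it (no detents)
- spout (a point): centre of the lower end of the aluminium funnel's spout (inside diameter 44 mm, outside 48 mm), 124 mm above the slab and 8 mm above the jar's mouth; axes are the rack's: y along the rail, z up. The funnel can only slide along y
- funnel_rim (a point): centre of the funnel's round top opening (inside diameter 124 mm, 199 mm above the slab), 75 mm straight above the spout; conical down to the 15 mm long spout
- tab (a point): grip centre of the upright pale wooden tab on the carriage that moves the funnel: 24 mm (x) by 18 mm (y, along the rail), from 161 to 215 mm above the slab, this point 195 mm; it stands 100 mm from the funnel's axis along the rack's +x, on the side away from the robot, above a steel rail on two posts 150 mm high at the rail's ends (y = -150 and +150 mm). Same axes as the rack; the thin 18 mm way is along y. Free all round above 165 mm apart from the funnel
- jar_mouth (a point): centre of the mouth of the clear glass jar: straight round wide-mouthed jar, 68 mm outside and 62 mm inside diameter, 110 mm tall, 0.25 kg, empty, standing loose in one of the three square slots of the wooden rack (slots 80 mm apart along y, 42 mm high; the jar stands on a 6 mm floor, so this point is 116 mm above the slab). Which slot varies. z up
- scoop_grip (a point): centre of the wooden bar handle of the aluminium hand scoop (0.14 kg): bar 20 mm wide (y), 20 mm high, along the scoop's x, 42 mm above the scoop's underside, open underneath, from 40 to 104 mm behind the trough's centre; this point lies 70 mm behind it. Axes: +x from the trough to the handle's end, y across, z up when level. The trough is 80 mm long, 70 mm wide, walls 38 mm high (back wall 49 mm), flat floor 3 mm thick, open at the front (its -x end) and on top
- scoop_lip (a point): middle of the scoop's open front edge, on the floor's upper face (3 mm above the underside): 110 mm from scoop_grip along the scoop's -x and 39 mm lower. The pebbles start to slide out over it when the scoop is tilted front-down by some 25 to 40 degrees. Same axes as scoop_grip
- pebble0_mid (a point): centre of one of the six alike grey pebbles lying in the scoop: flattened rounds 21 mm across, 15 mm thick, 11 g, flat underneath
- pebble1_mid (a point): centre of one of the six alike grey pebbles lying in the scoop: flattened rounds 21 mm across, 15 mm thick, 11 g, flat underneath
- pebble2_mid (a point): centre of one of the six alike grey pebbles lying in the scoop: flattened rounds 21 mm across, 15 mm thick, 11 g, flat underneath
- pebble3_mid (a point): centre of one of the six alike grey pebbles lying in the scoop: flattened rounds 21 mm across, 15 mm thick, 11 g, flat underneath
- pebble4_mid (a point): centre of one of the six alike grey pebbles lying in the scoop: flattened rounds 21 mm across, 15 mm thick, 11 g, flat underneath
- pebble5_mid (a point): centre of one of the six alike grey pebbles lying in the scoop: flattened rounds 21 mm across, 15 mm thick, 11 g, flat underneath
- soda_a_mid (a point): small empty green glass soda bottle, 60 mm diameter, 108 mm tall, narrow 19 mm mouth, standing in another slot of the rack; centre
- soda_b_mid (a point): second such small green bottle in the remaining slot; centre
- dish_mid (a point): bystander: white ceramic dish, 130 mm across, 30 mm high; centre
Mind the look-alikes: they are no part of the job. What is shaped like the part that bears scoop_grip but blue or orange is not meant.

How it is judged:
On the way, in this order (a step that is already met when the one before it is completed fails the run):
1. the funnel's spout stands over the wide-mouthed jar (horizontal distance between spout and jar_mouth below 0.012 m), for 0.2 s.
2. all six pebbles are inside the jar (horizontal distance between spout and jar_mouth below 0.012 m and angle between jar_mouth's own z axis and vertical below 0.12 rad and horizontal distance between each of pebble0_mid, pebble1_mid, pebble2_mid, pebble3_mid, pebble4_mid, pebble5_mid and jar_mouth below 0.034 m and z of pebble0_mid in the frame of jar_mouth between -0.115 and -0.01 m and z of pebble1_mid in the frame of jar_mouth between -0.115 and -0.01 m and z of pebble2_mid in the frame of jar_mouth between -0.115 and -0.01 m and z of pebble3_mid in the frame of jar_mouth between -0.115 and -0.01 m and z of pebble4_mid in the frame of jar_mouth between -0.115 and -0.01 m and z of pebble5_mid in the frame of jar_mouth between -0.115 and -0.01 m), for 0.3 s.
At the end, for the whole second after the job is handed in: All six pebbles lie inside the jar (centres at least 10 mm below its mouth), the jar is upright (within 7 degrees), the funnel's spout is within 12 mm of the jar's axis, and the scoop stands level (within 6 degrees) on the slab, at rest and released (all of step 2 and angle between scoop_grip's own z axis and vertical below 0.1 rad and height (world z) of scoop_grip below 0.048 m and linear speed of scoop below 0.02 m/s); the robot touches nothing.
It fails at once if a pebble is handled by the gripper (contact force between the fingers and pebble0 above 0.5 N or contact force between the fingers and pebble1 above 0.5 N or contact force between the fingers and pebble2 above 0.5 N or contact force between the fingers and pebble3 above 0.5 N or contact force between the fingers and pebble4 above 0.5 N or contact force between the fingers and pebble5 above 0.5 N).
It fails at once if a soda bottle or the dish is moved by more than 3 cm (distance of any of soda_a_mid, soda_b_mid, dish_mid from where it was at the start of the episode above 0.03 m).
It also fails if it takes over 72 s, if anything falls off the work surface, if the arm or the gripper's body presses on something with over 40 N, if the wrist force passes 120 N, or if a joint passes its speed limit or range.

## Robot

A 7-joint arm with a two-finger parallel gripper is mounted at the origin on the work surface. World frame = base frame: x ahead of the robot, y to its left, z up, the work surface at z = 0. Lengths are in m, angles in rad, forces in N, time in s.
With the tool pointing down it reaches from about 0.35 to 0.9 m from the base axis. Payload 8.1 kg.
Tool frame: the origin (TCP) lies midway between the tips of the shut fingers; the grasp point (between the pads) lies 19 mm behind it; z points along the fingers, y is the direction in which the jaws open and shut (so a half turn about z gives the same grasp; the last joint's range is limited). The gripper opens to 92 mm and grips with 3 to 60 N. Pads are 19 mm wide; open, the fingers measure 130 mm over their backs; the gripper's body (75 mm by 190 mm) begins 47 mm behind the grasp point.
Start: joints at [-1.308, 0.434, 0.025, 1.573, -0.012, 1.134, -0.075], TCP at [0.224, 0.584, 0.204] pointing down, gripper open.
Joint ranges: [-2.62, 2.62], [-0.44, 2.09], [-1.27, 1.32], [0.08, 2.57], [-1.32, 4.46], [0.12, 2], [-2.74, 2.74]. Speed limits (rad/s): [2.22, 2.22, 3.01, 3.01, 3.14, 3.14, 3.14].

## Interface

Orientations are given as [roll, pitch, yaw] about the fixed x, y, z axes, in that order (R = Rz(yaw) Ry(pitch) Rx(roll)).
In Python, from station import bot, solver, viewer, telemetry gives the robot as it stands. Calls block until the motion is done:
- bot.reach(position, orientation): joint-space move of the TCP to a pose.
- bot.movel(position, velocity=0.15, ori=None, until_force=None): straight line of the TCP; ori=None keeps the orientation; velocity is the mean speed in m/s. With until_force (N) it stops when the force on the tool has changed by that much, and returns True; else False.
- bot.move_joints(angles): joint-space move.
- bot.let_go() and bot.gripper_close(): open the fingers fully, or close them until they stop; the grip force is fixed at half the most.
- bot.pause(seconds).
- solver.inverse_kinematics(position, orientation): joint angles nearest the present ones, or None.
- viewer.snapshot(name): name is "side" or "top" or "wrist"; returns a dict with "frame" (400x640x3 uint8, red, green, blue), "fx", "fy", "cx", "cy" (pixels), "extrinsics" (4x4, takes a point from world to camera coordinates); the wrist camera has in their place "hand_eye" (4x4, takes a point from camera to tool coordinates, whose origin is the TCP and whose axes are the flange's). Camera axes: x right, y down, z forward; pixel columns grow to the right and rows downward; lengths in m; the calibration is good to about 2 mm. A picture is of the moment at which its call begins: read the wrist's pose just before it. There is no depth.
A pose or a line that the arm cannot do raises bot.MotionError and nothing moves.
- bot.job_done(): hands the job in, once; it reports no verdict.
Trained networks look in a picture, given as the dict that the camera call returned (one of the last four; its "shot" number tells which), for a name from the list of things; names that differ only in an ending like _2 or _b are one class to them, and where a whole thing is asked for, a point or a joint stands for the part that bears it (a point fixed in the world has none). Each returns a list of dicts, best first, with "p" (0 to 1); they miss things now and then, are a little off and sometimes report something else, mostly with a low value. They report only what shows in the picture. A call takes as long as a camera call. They do not tell look-alikes from the thing itself.
- viewer.silhouettes(thing, picture): "region" (400x640 bool, what is visible of it) and "bbox" ([left, top, right, bottom] in pixels, round what is visible of it).
- viewer.landmark_of(thing, picture): "location" ([row, column] in pixels: a listed point, or the origin of a listed thing).
Readings, each from a call of its own:
- telemetry.read_time(): time.
- telemetry.read_joint_positions(): joint angles.
- telemetry.read_qd(): joint speeds.
- telemetry.read_tau(): joint torques, N m.
- telemetry.read_tcp_pos(): TCP position.
- telemetry.read_ee_rot(): TCP orientation.
- telemetry.read_force(): force on the tool from outside, world axes, zero at the start.
- telemetry.read_wrist_torque(): the same for the moment, N m.
- telemetry.read_grip_width(): finger opening in m.
Only numpy, scipy, OpenCV 4.12 (cv2) and the standard library are available. Lean on these libraries where they do the work, as an engineer would, in place of code of your own. Each camera call takes 0.05 s, during which the arm holds its last target. There are 200 camera calls.

## Working session

There is one attempt and no reset: what is moved stays moved. The work goes in short steps, each a Python script; the robot and the scene stay as the last script left them, time stands still between calls to the robot, and variables do not carry over. Pictures are saved under pics/ and viewed, about 8 in all and at most 12, crops included, and the job is handed in when it is done.

```bash
mkdir -p pics; ls; cat > h.py <<'E'
from station import bot, solver, viewer, telemetry
import numpy as np, cv2
from scipy.spatial.transform import Rotation as R
def save(s,name): cv2.imwrite(f'pics/{name}.png',cv2.cvtColor(s['frame'],cv2.COLOR_RGB2BGR))
def ray(s,rc,T=None):
    d=np.array([(rc[1]-s['cx'])/s['fx'],(rc[0]-s['cy'])/s['fy'],1.])
    if 'extrinsics' in s:
        E=np.array(s['extrinsics']); Rm=E[:3,:3].T; o=-Rm@E[:3,3]
    else:
        H=T@np.array(s['hand_eye']); Rm=H[:3,:3]; o=H[:3,3]
    return o,Rm@d
def atz(s,rc,z,T=None):
    o,d=ray(s,rc,T); return o+d*(z-o[2])/d[2]
def proj(s,p):
    E=np.array(s['extrinsics']); c=E[:3,:3]@p+E[:3,3]
    return [s['cy']+s['fy']*c[1]/c[2], s['cx']+s['fx']*c[0]/c[2]]
E
python3 - <<'E'
from h import *
t=viewer.snapshot('top'); save(t,'top'); s=viewer.snapshot('side'); save(s,'side')
np.set_printoptions(precision=3,suppress=True)
Z=dict(spout=.124,funnel_rim=.199,tab=.195,jar_mouth=.116,scoop_grip=.042,scoop_lip=.003,soda_a_mid=.06,dish_mid=.015,pebble0_mid=.0105)
for n,z in Z.items():
  for nm,c in (('top',t),('side',s)):
    for r in viewer.landmark_of(n,c)[:6]: print(n,nm,round(r['p'],2),np.array(r['location']),atz(c,r['location'],z))
print(telemetry.read_time(), telemetry.read_ee_rot(), telemetry.read_tcp_pos())
E
```

```text
pics
spout top 0.86 [199.9 443.1] [ 0.469 -0.244  0.124]
spout top 0.7 [201.8 454.6] [ 0.465 -0.271  0.124]
spout side 0.83 [274.7 420.3] [ 0.467 -0.243  0.124]
funnel_rim top 0.57 [192.6 462.4] [ 0.473 -0.261  0.199]
funnel_rim side 0.92 [242.2 428.2] [ 0.464 -0.249  0.199]
funnel_rim side 0.63 [199.4 276.3] [0.33  0.016 0.199]
tab top 0.7 [148.2 458. ] [ 0.572 -0.257  0.195]
tab top 0.66 [203.7 455.3] [ 0.449 -0.246  0.195]
tab side 0.73 [226.  468.1] [ 0.568 -0.253  0.195]
jar_mouth top 0.65 [204.1 455.5] [ 0.461 -0.276  0.116]
jar_mouth top 0.56 [169.2 222.1] [0.534 0.274 0.116]
jar_mouth top 0.29 [203.  385.9] [ 0.46  -0.113  0.116]
jar_mouth side 0.57 [287.4 433.5] [ 0.468 -0.274  0.116]
scoop_grip top 0.81 [167.5 221.4] [0.556 0.293 0.042]
scoop_grip top 0.71 [207.6 145.4] [0.449 0.478 0.042]
scoop_grip top 0.64 [262.6 205.5] [0.316 0.319 0.042]
scoop_grip top 0.41 [200.4 445.9] [ 0.482 -0.279  0.042]
scoop_grip side 0.92 [204.7 212.3] [0.32  0.321 0.042]
scoop_grip side 0.78 [189.  294.7] [0.544 0.273 0.042]
scoop_grip side 0.67 [167.9 226.3] [0.447 0.5   0.042]
scoop_lip top 0.98 [214.1 232.7] [0.442 0.266 0.003]
scoop_lip top 0.58 [280.8 246.7] [0.272 0.222 0.003]
scoop_lip side 0.92 [199.4 232.3] [0.404 0.38  0.003]
scoop_lip side 0.85 [211.8 263.9] [0.443 0.272 0.003]
scoop_lip side 0.65 [240.7 210.8] [0.27  0.228 0.003]
soda_a_mid top 0.97 [203.2 387.5] [ 0.469 -0.127  0.06 ]
soda_a_mid side 0.89 [263.5 372.7] [ 0.479 -0.114  0.06 ]
dish_mid top 0.8 [221.3 311.5] [0.425 0.061 0.015]
dish_mid top 0.57 [190.4 232.9] [0.502 0.267 0.015]
dish_mid side 0.25 [198.  279.9] [0.508 0.294 0.015]
pebble0_mid top 0.58 [188.6 223.7] [0.508 0.292 0.01 ]
pebble0_mid top 0.4 [200.9 236.2] [0.476 0.258 0.01 ]
1.0 [3.142 0.    2.776] [0.224 0.584 0.204]
```

```bash
python3 -c "
import cv2
a=cv2.imread('pics/top.png');b=cv2.imread('pics/side.png')
cv2.imwrite('pics/t2.png',cv2.resize(a[100:320,90:530],None,fx=1.8,fy=1.8,interpolation=2))
cv2.imwrite('pics/s2.png',cv2.resize(b[130:350,150:550],None,fx=2,fy=2,interpolation=2))"
```

```text
(no output)
```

View pics/t2.png

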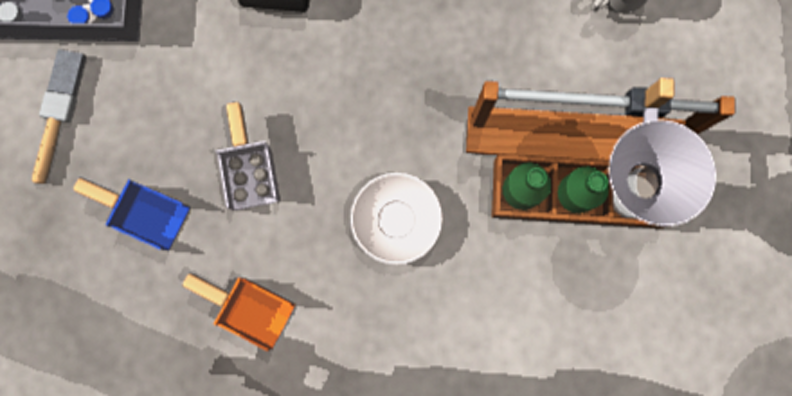

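View pics/s2.png

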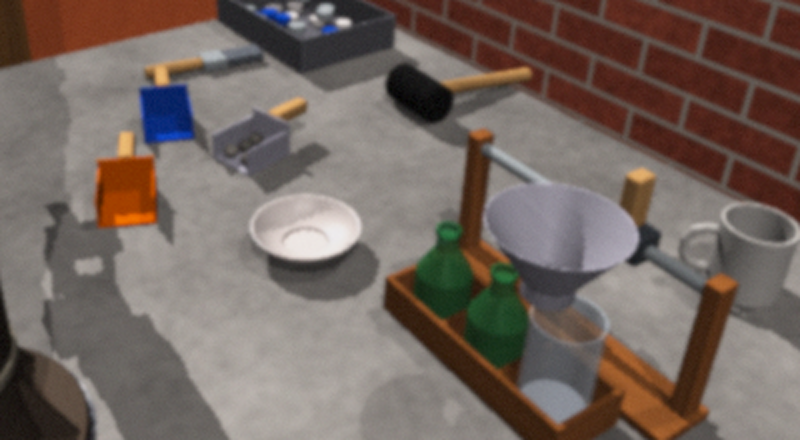

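The rack shows three slots: green bottles in two, and the clear jar in the −y end slot. The funnel is about 3 cm to its left. The bare metal scoop with the pebbles is at crop (243,175), with its handle pointing away from the robot. Next I get the rack axis from the rail posts and look closer with the wrist camera over the tab.

```bash
cat >> h.py <<'E'
def Tt():
    T=np.eye(4); T[:3,:3]=R.from_euler('xyz',telemetry.read_ee_rot()).as_matrix(); T[:3,3]=telemetry.read_tcp_pos(); return T
np.set_printoptions(precision=4,suppress=True)
E
python3 - <<'E'
from h import *
t=viewer.snapshot('top')
f=lambda x,y:(100+y/1.8,90+x/1.8)
a=atz(t,f(490,88),.150);b=atz(t,f(727,103),.150);d=a-b;c=(a+b)/2
yaw=np.arctan2(-d[0],d[1]); print('posts',a,b,np.linalg.norm(d),'yaw',yaw)
ey=np.array([-np.sin(yaw),np.cos(yaw),0]);ex=np.array([np.cos(yaw),np.sin(yaw),0])
print('ctr',c,'slots',[c-.1*ex+k*.08*ey for k in(-1,0,1)])
# pour feasibility
jar=np.array([.466,-.272])
for w in np.arange(-180,180,15):   # world azimuth of scoop +x (handle dir)
    wr=np.radians(w); hx=np.array([np.cos(wr),np.sin(wr),0]); res=[]
    for flip in (0,np.pi):
        ok=[]
        for th in np.radians([0,20,40,55,65]):
            Rs=R.from_euler('z',wr)*R.from_euler('y',th)   # tilts -x end up or down
            lip=Rs.apply([-1,0,0])[2]
            Rs=Rs if lip<=0 else R.from_euler('z',wr)*R.from_euler('y',-th)
            g=np.r_[jar,.215]-.02*0*hx+Rs.apply([.11,0,.039])
            Rt=Rs*R.from_euler('z',flip)*R.from_euler('x',np.pi)
            p=g+Rt.apply([0,0,.019])
            ok.append(int(solver.inverse_kinematics(p,Rt.as_euler('xyz')) is not None))
        res.append(ok)
    print(w,res)
T0=[.57,-.25,.33]
q=[np.pi,0,yaw]; 
for k in (0,np.pi,-np.pi):
    j=solver.inverse_kinematics(T0,[np.pi,0,yaw+k]); print(k,j)
print(telemetry.read_time())
E
```

```text
posts [ 0.5799 -0.0531  0.15  ] [ 0.5663 -0.3562  0.15  ] 0.3033506390886646 yaw -0.04483679604457415
ctr [ 0.5731 -0.2046  0.15  ] slots [array([ 0.4696, -0.2801,  0.15  ]), array([ 0.4732, -0.2001,  0.15  ]), array([ 0.4768, -0.1202,  0.15  ])]
-180 [[1, 1, 1, 0, 0], [1, 1, 1, 0, 0]]
-165 [[1, 1, 1, 1, 0], [1, 1, 1, 1, 0]]
-150 [[1, 1, 1, 1, 1], [1, 1, 1, 1, 1]]
-135 [[1, 1, 1, 1, 1], [1, 1, 1, 1, 1]]
-120 [[1, 1, 1, 1, 1], [1, 1, 1, 1, 1]]
-105 [[1, 1, 1, 1, 1], [1, 1, 1, 1, 1]]
-90 [[1, 1, 1, 1, 1], [1, 1, 1, 1, 1]]
-75 [[1, 1, 0, 1, 1], [1, 1, 1, 1, 1]]
-60 [[1, 1, 0, 1, 1], [1, 1, 1, 1, 1]]
-45 [[1, 1, 1, 1, 1], [1, 1, 1, 1, 1]]
-30 [[1, 1, 1, 1, 0], [1, 1, 1, 1, 0]]
-15 [[1, 1, 1, 1, 1], [1, 1, 1, 1, 1]]
0 [[1, 1, 1, 0, 0], [1, 1, 1, 0, 0]]
15 [[1, 1, 1, 1, 1], [1, 1, 0, 1, 1]]
30 [[1, 1, 1, 1, 1], [1, 1, 1, 1, 1]]
45 [[1, 1, 1, 1, 1], [1, 1, 1, 1, 1]]
60 [[1, 1, 1, 1, 1], [1, 1, 1, 1, 1]]
75 [[1, 1, 1, 1, 1], [1, 1, 1, 1, 1]]
90 [[1, 1, 1, 1, 1], [1, 1, 1, 1, 1]]
105 [[1, 1, 1, 1, 1], [1, 1, 1, 1, 0]]
120 [[1, 1, 1, 0, 0], [1, 1, 1, 0, 0]]
135 [[1, 1, 1, 0, 0], [1, 1, 1, 0, 0]]
150 [[1, 1, 1, 0, 0], [1, 1, 1, 0, 0]]
165 [[1, 1, 1, 0, 0], [1, 1, 1, 0, 0]]
0 [-0.3388  0.5228  1.1222  1.4284 -0.4688  1.4793 -0.8445]
3.141592653589793 [-0.2891  0.479   1.0023  1.4248 -0.4018  1.4541  2.2332]
-3.141592653589793 [-0.2891  0.479   1.0023  1.4248 -0.4018  1.4541  2.2332]
1.05
```

```bash
python3 - <<'E'
from h import *
yaw=-.045
p=telemetry.read_tcp_pos()
bot.movel([p[0],p[1],.34],.3)
k=np.pi
bot.reach([.57,-.255,.35],[np.pi,0,yaw+k])
T=Tt(); w=viewer.snapshot('wrist'); save(w,'w1')
for n,z in dict(spout=.124,funnel_rim=.199,tab=.195,jar_mouth=.116).items():
    for r in viewer.landmark_of(n,w)[:3]: print(n,round(r['p'],2),np.array(r['location']),atz(w,r['location'],z,T))
t=viewer.snapshot('top')
for r in viewer.silhouettes('tab',w)[:1]: print(r['p'],r['bbox'])
print(telemetry.read_time(),telemetry.read_tcp_pos(),telemetry.read_joint_positions())
E
```

```text
spout 0.88 [ 89.5 326.6] [ 0.4689 -0.2456  0.124 ]
funnel_rim 0.64 [ 87.6 328.8] [ 0.4728 -0.2443  0.199 ]
funnel_rim 0.58 [ 80.4 322.6] [ 0.4656 -0.2503  0.199 ]
funnel_rim 0.41 [ 57.2 529. ] [ 0.4529 -0.0436  0.199 ]
tab 0.84 [179.  323.8] [ 0.5684 -0.2536  0.195 ]
jar_mouth 0.74 [ 89.8 304.2] [ 0.4674 -0.2742  0.116 ]
0.88 [261.1, 14.0, 389.3, 192.2]
5.1833 [ 0.5701 -0.2548  0.35  ] [-0.292   0.4882  1.0448  1.3811 -0.4186  1.506   2.2522]
```

View pics/w1.png

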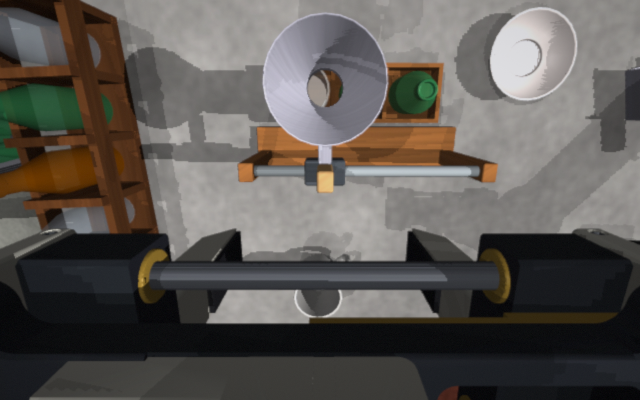

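Only the clear jar sits under the funnel's left part at (320,88). The tab is at (325,180), and the rail posts are at columns 245 and 488. That puts the carriage at about −0.050, so it needs about −30 mm. Gripping the tab now.

```bash
python3 - <<'E'
from h import *
yaw=-.045; o=[np.pi,0,yaw+np.pi]
bot.movel([.5685,-.2537,.178],.15,ori=o)
bot.gripper_close(); print(telemetry.read_grip_width(),telemetry.read_force())
bot.movel([.5685-.0013,-.2537-.030,.178],.06); print(telemetry.read_tcp_pos(),telemetry.read_force())
bot.let_go()
p=telemetry.read_tcp_pos()
bot.movel([p[0],p[1],.33],.2)
T=Tt(); w=viewer.snapshot('wrist'); save(w,'w2')
for n,z in dict(spout=.124,funnel_rim=.199,tab=.195,jar_mouth=.116).items():
    for r in viewer.landmark_of(n,w)[:2]: print(n,round(r['p'],2),np.array(r['location']),atz(w,r['location'],z,T))
s=viewer.snapshot('side'); save(s,'s3')
for n,z in dict(spout=.124,funnel_rim=.199,tab=.195,jar_mouth=.116).items():
    for r in viewer.landmark_of(n,s)[:1]: print(n,round(r['p'],2),np.array(r['location']),atz(s,r['location'],z))
a=cv2.imread('pics/w2.png')[0:200,160:480]; b=cv2.imread('pics/s3.png')[220:370,340:500]
b=cv2.resize(b,None,fx=2.5,fy=2.5); a=cv2.resize(a,None,fx=1.2,fy=1.2)
im=np.zeros((380,790,3),np.uint8); im[:b.shape[0],:400]=b; im[:a.shape[0],402:402+a.shape[1]]=a; cv2.imwrite('pics/c3.png',im)
print(telemetry.read_time())
E
```

```text
0.017632311509243544 [0.8806 1.3874 0.2834]
[ 0.5671 -0.2849  0.178 ] [ 0.5182 -2.269  -1.6284]
funnel_rim 0.63 [ 83.1 319.2] [ 0.4663 -0.2826  0.199 ]
tab 0.93 [187.1 321.7] [ 0.569 -0.285  0.195]
jar_mouth 0.77 [ 91.4 327. ] [ 0.4683 -0.2743  0.116 ]
spout 0.82 [285.7 435.8] [ 0.4665 -0.2787  0.124 ]
funnel_rim 0.58 [251.8 445.4] [ 0.4664 -0.2836  0.199 ]
tab 0.94 [231.5 483.8] [ 0.5761 -0.2802  0.195 ]
jar_mouth 0.92 [288.  431.1] [ 0.4634 -0.2725  0.116 ]
10.925
```

View pics/c3.png

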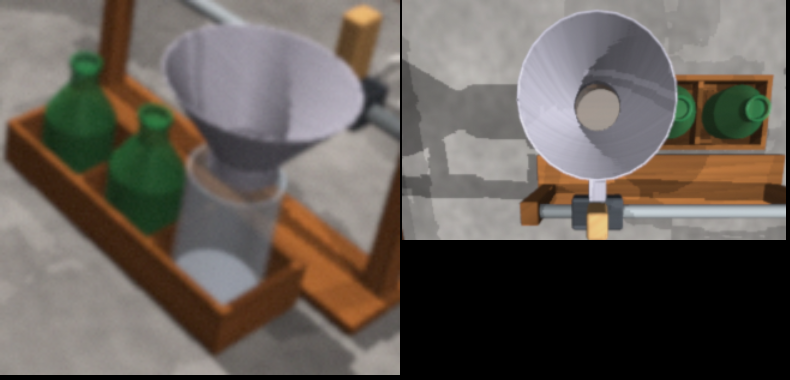

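The spout is over the jar but looks about 6 mm too far along −y. In the side crop the jar rim centre is near column 236 and the spout near 248. I'll nudge it back.

```bash
python3 - <<'E'
from h import *
o=[np.pi,0,-.045+np.pi]
bot.movel([.5671,-.2849,.178],.2,ori=o)
bot.gripper_close()
bot.movel([.5671+.0003,-.2849+.006,.178],.05); print(telemetry.read_tcp_pos())
bot.let_go()
p=telemetry.read_tcp_pos(); bot.movel([p[0],p[1],.34],.3)
# scoop look
bot.reach([.52,.285,.30],[np.pi,0,np.pi/2+np.pi/2])
T=Tt(); w=viewer.snapshot('wrist'); save(w,'w4'); 
for n,z in dict(scoop_grip=.042,scoop_lip=.003).items():
    for r in viewer.landmark_of(n,w)[:3]: print(n,round(r['p'],2),np.array(r['location']),atz(w,r['location'],z,T))
for r in viewer.silhouettes('scoop_grip',w)[:3]: print('sil',r['p'],r['bbox'])
s=viewer.snapshot('side'); save(s,'s4')
for n,z in dict(spout=.124,funnel_rim=.199,tab=.195,jar_mouth=.116,scoop_grip=.042,scoop_lip=.003).items():
    for r in viewer.landmark_of(n,s)[:2]: print(n,round(r['p'],2),np.array(r['location']),atz(s,r['location'],z))
b=cv2.imread('pics/s4.png')[220:370,340:500]; a=cv2.imread('pics/w4.png')[0:400,100:540]
b=cv2.resize(b,None,fx=2.2,fy=2.2)
im=np.zeros((400,795,3),np.uint8); im[:b.shape[0],:352]=b; im[:400,354:794]=a; cv2.imwrite('pics/c4.png',im)
print(telemetry.read_time())
E
```

```text
[ 0.5674 -0.2783  0.178 ]
scoop_grip 0.97 [189. 333.] [0.5551 0.2976 0.042 ]
scoop_grip 0.61 [  6.7 351.9] [0.3175 0.3202 0.042 ]
scoop_grip 0.55 [114.4 465.7] [0.4495 0.4803 0.042 ]
scoop_lip 0.87 [ 81.7 387.6] [0.4031 0.3778 0.003 ]
scoop_lip 0.26 [100.3 171.6] [0.4284 0.0581 0.003 ]
sil 0.75 [376.8, 57.7, 495.2, 131.5]
sil 0.72 [265.2, 0.0, 377.3, 31.8]
sil 0.6 [289.9, 106.8, 348.5, 208.3]
spout 0.76 [285.  430.6] [ 0.4605 -0.2723  0.124 ]
funnel_rim 0.6 [249.3 441.5] [ 0.4666 -0.2754  0.199 ]
tab 0.89 [233.2 476.5] [ 0.5607 -0.2761  0.195 ]
jar_mouth 0.86 [288.1 434.7] [ 0.4683 -0.2763  0.116 ]
scoop_grip 0.91 [167.8 229.6] [0.4557 0.4957 0.042 ]
scoop_grip 0.72 [186.2 290. ] [0.5423 0.2946 0.042 ]
scoop_lip 0.88 [199.8 232.7] [0.4035 0.3777 0.003 ]
scoop_lip 0.67 [240.3 214.4] [0.2774 0.2243 0.003 ]
17.7667
```

View pics/c4.png

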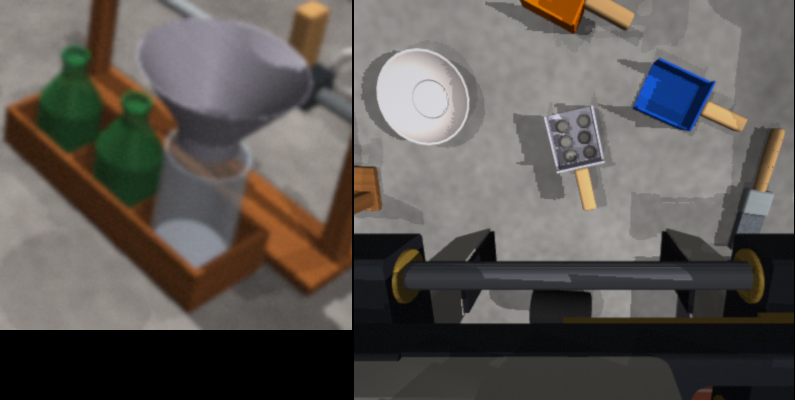

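The funnel now looks centred on the jar (rim around x 138–310, jar centred near 205 in the left crop). In the wrist crop the pebble scoop's handle runs from (579,170) to (590,208). I'll compute its axis and grasp it.

```bash
python3 - <<'E'
from h import *
T=Tt(); w=viewer.snapshot('wrist'); save(w,'w5')
# handle by colour within scoop region
img=w['frame'][100:215,285:355].astype(int); m=(img[...,0]-img[...,2]>60).astype(np.uint8)
n,lab,st,_=cv2.connectedComponentsWithStats(m); k=1+np.argmax(st[1:,4]); rr,cc=np.where(lab==k)
P=np.array([atz(w,(r+100,c+285),.052,T)[:2] for r,c in zip(rr,cc)])
c=P.mean(0); u=np.linalg.svd(P-c)[2][0]; u*=np.sign(u[0]); q=(P-c)@u
print('n',len(P),'c',c,'ext',q.min(),q.max(),'az',np.degrees(np.arctan2(u[1],u[0])),st[k])
end=c+u*q.max(); print('grip from end',end-u*.034, 'width',np.ptp((P-c)@[-u[1],u[0]]))
i2=w['frame'][95:180,285:360]; cv2.imwrite('pics/w5c.png',cv2.cvtColor(cv2.resize(i2,None,fx=6,fy=6),cv2.COLOR_RGB2BGR))
print(telemetry.read_time())
E
```

```text
n 530 c [0.5522 0.2951] ext -0.030137900677946458 0.03146599117250986 az 12.61862228543284 [ 35  68  21  43 530]
grip from end [0.5497 0.2945] width 0.018489786052035107
17.8167
```

```bash
cat >> h.py <<'E'
def pose(grip,az,th,flip=np.pi):
    Rs=R.from_euler('z',az)*R.from_euler('y',th)
    if Rs.apply([-1,0,0])[2]>1e-9: Rs=R.from_euler('z',az)*R.from_euler('y',-th)
    Rt=Rs*R.from_euler('z',flip)*R.from_euler('x',np.pi)
    return np.array(grip)+Rt.apply([0,0,.019]),Rt.as_euler('xyz'),Rs
def lippose(lip,az,th,flip=np.pi):
    Rs=pose([0,0,0],az,th)[2]
    p,o,_=pose(np.array(lip)+Rs.apply([.11,0,.039]),az,th,flip); return p,o
E
python3 - <<'E'
from h import *
az=np.radians(12.6); g=np.array([.5515,.2955,.042])
p,o,_=pose(g,az,0); print(p,o)
bot.reach(p+[0,0,.12],o)
bot.movel(p+[0,0,.002],.15,ori=o)
bot.gripper_close(); print('w',telemetry.read_grip_width(),telemetry.read_force())
bot.movel(p+[0,0,.08],.1)
print(telemetry.read_grip_width(),telemetry.read_force(),telemetry.read_joint_positions())
s=viewer.snapshot('side'); save(s,'s6'); cv2.imwrite('pics/c6.png',cv2.resize(cv2.imread('pics/s6.png')[90:290,160:440],None,fx=2.5,fy=2.5))
for azp in (60,75,90):
  for th in (0,25,45,60,70):
    for f in (0,np.pi):
      pp,oo=lippose([.467,-.26,.215+.03*(th==0)],np.radians(azp),np.radians(th),f); j=solver.inverse_kinematics(pp,oo); print(azp,th,round(f),j)
print(telemetry.read_time())
E
```

```text
[0.5515 0.2955 0.023 ] [-3.1416  0.     -2.9217]
w 0.018988118009791402 [ 0.3393 -0.4861 -0.614 ]
0.01936084878877103 [-0.5245  0.5668 -2.0486] [-1.1205  0.6616  0.8622  1.7347 -0.5789  1.0211  1.7439]
60 0 0 [-0.6179  0.4368  1.2042  1.7295 -0.4258  1.2735  0.1606]
60 0 3 [ 0.4722  0.2889 -0.3422  1.6489  0.1019  1.2214  2.7261]
60 25 0 [-0.3016  0.4654  1.2475  1.7855 -0.8372  1.4811  0.6315]
60 25 3 [-0.2666  0.4223  1.1625  1.7838 -0.7991  1.438  -2.555 ]
60 45 0 [ 0.0092  0.6461  1.285   1.7786 -1.1033  1.8866  0.9595]
60 45 3 [ 0.0527  0.5698  1.1561  1.7761 -1.059   1.7942 -2.2394]
60 60 0 [ 0.3341  0.6459  0.9599  1.7569 -1.1474  1.9669  1.0181]
60 60 3 [ 0.3341  0.6459  0.9599  1.7569 -1.1474  1.9669 -2.1235]
60 70 0 [ 0.6329  0.6404  0.5813  1.728  -1.1341  1.9318  0.9996]
60 70 3 [ 0.6329  0.6404  0.5813  1.728  -1.1341  1.9318 -2.142 ]
75 0 0 [-0.6792  0.3553  1.1972  1.7938 -0.3503  1.2332  0.3542]
75 0 3 [ 1.0086  0.4169 -1.1109  1.6755  0.3869  1.2929  2.7027]
75 25 0 [-0.2838  0.5302  1.2764  1.7421 -0.8112  1.612   0.8931]
75 25 3 [-0.2406  0.468   1.1598  1.7398 -0.
[... 383 characters left out ...]
6  1.5019 -0.9381  1.9394 -2.2301]
90 0 0 [-0.706   0.249   1.1433  1.8536 -0.2436  1.1934  0.5167]
90 0 3 [-0.7243  0.2599  1.1751  1.8543 -0.2576  1.1967 -2.6071]
90 25 0 [-0.2595  0.5538  1.2463  1.7007 -0.7391  1.6826  1.1175]
90 25 3 [-0.2271  0.5072  1.1577  1.6988 -0.7027  1.6412 -2.0765]
90 45 0 [ 0.2479  0.5961  0.7689  1.5208 -0.7867  1.9053  1.0951]
90 45 3 [ 0.2479  0.5961  0.7689  1.5208 -0.7867  1.9053 -2.0465]
90 60 0 [ 0.6857  0.6759  0.2095  1.3755 -0.7557  1.9708  0.9388]
90 60 3 [ 0.6857  0.6759  0.2095  1.3755 -0.7557  1.9708 -2.2028]
90 70 0 [ 0.9336  0.7902 -0.1589  1.2838 -0.7139  1.9916  0.7967]
90 70 3 [ 0.9336  0.7902 -0.1589  1.2838 -0.7139  1.9916 -2.3449]
21.5417
```

View pics/c6.png

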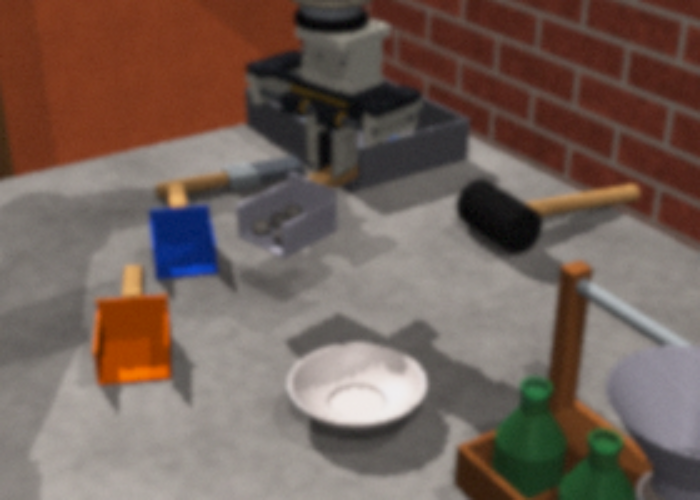

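The scoop is held level with all pebbles inside. With this grasp orientation the last joint can't turn to the pour azimuth, so I set it down and regrasp turned by 180°, then carry it over.

```bash
python3 - <<'E'
from h import *
az=np.radians(12.6); g=np.array([.5515,.2955,.042])
p,o,_=pose(g,az,0); p2,o2,_=pose(g,az,0,0.)
bot.movel(p+[0,0,.003],.1)
bot.let_go(); bot.movel(p+[0,0,.08],.25)
bot.reach(p2+[0,0,.08],o2)
bot.movel(p2+[0,0,.002],.15,ori=o2); bot.gripper_close(); print('w',telemetry.read_grip_width(),telemetry.read_joint_positions())
bot.movel(p2+[0,0,.27],.2)
azp=np.radians(75); h=np.array([np.cos(azp),np.sin(azp),0])
lip=np.array([.467,-.275,.216])+.025*h
pp,oo=lippose(lip+[0,0,.04],azp,0,0.)
try: bot.movel(pp,.22,ori=oo)
except bot.MotionError as e: print('ERR',e)
print(telemetry.read_tcp_pos(),telemetry.read_joint_positions(),telemetry.read_grip_width())
s=viewer.snapshot('side'); save(s,'s7'); t=viewer.snapshot('top'); save(t,'t7')
im=np.zeros((400,800,3),np.uint8); im[:,:400]=cv2.resize(cv2.imread('pics/s7.png')[150:350,320:520],(400,400)); im[:,400:]=cv2.resize(cv2.imread('pics/t7.png')[110:270,360:520],(400,400)); cv2.imwrite('pics/c7.png',im)
print(telemetry.read_time())
E
```

```text
w 0.019001152994521587 [-1.2007  0.88    1.0575  1.8018 -0.8992  1.0306 -1.1308]
[ 0.502  -0.1439  0.2759] [-0.6103  0.2931  1.034   1.7638 -0.2662  1.2362  0.2326] 0.019101944057899146
32.1833
```

View pics/c7.png

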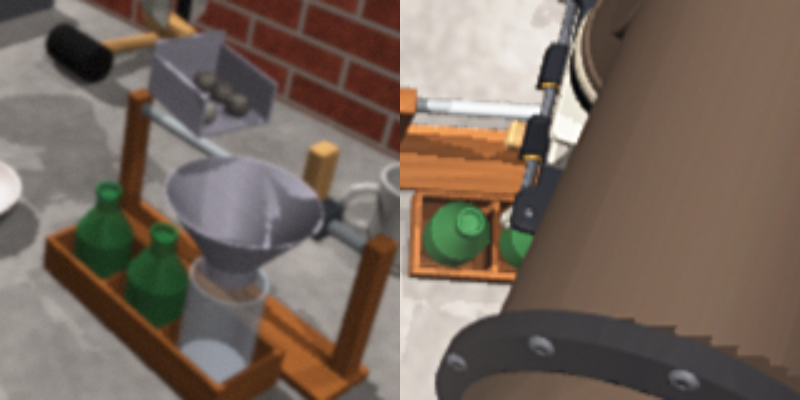

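The scoop is level above the funnel with the pebbles in it. The lip's middle is near crop (236,130), which is full-image (row 215, column 438). I'll check that against its expected projection, then pour in small tilt steps.

```bash
python3 - <<'E'
from h import *
azp=np.radians(75); h=np.array([np.cos(azp),np.sin(azp),0])
lip=np.array([.467,-.275,.216])+.025*h
s=viewer.snapshot('side'); e=np.array(proj(s,lip+[0,0,.04])); print('expected lip px',e, 'funnel',proj(s,np.array([.467,-.275,.199])))
if np.abs(e-[215,438]).max()>9: raise SystemExit('mismatch')
def go(th,z=0,v=.05):
    pp,oo=lippose(lip+[0,0,z],azp,np.radians(th),0.)
    try: bot.movel(pp,v,ori=oo)
    except bot.MotionError as ex: print('ERR',th,ex); return False
    return True
go(10,.02,.1); go(20,.0,.08)
for th in (25,29,32,35,38,41,45,50):
    if not go(th,0,.04): break
    bot.pause(.15)
    if th in (32,38,50): save(viewer.snapshot('side'),f's8_{th}')
print(th,telemetry.read_time(),telemetry.read_joint_positions())
im=np.hstack([cv2.resize(cv2.imread(f'pics/s8_{k}.png')[170:370,370:500],(260,400)) for k in (32,38,50)]); cv2.imwrite('pics/c8.png',im)
E
```

```text
expected lip px [211.8635 438.0681] funnel [np.float64(249.09539212583599), np.float64(441.45928291461826)]
50 36.9917 [ 0.2945  0.5665  0.7773  1.6227 -0.9339  1.851   0.963 ]
```

View pics/c8.png

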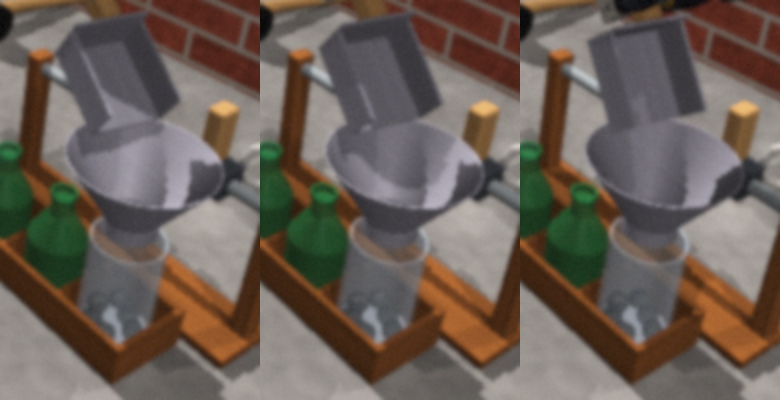

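The scoop is empty by 32° and the pebbles lie at the bottom of the jar. I'll return the scoop to its original bare spot.

```bash
python3 - <<'E'
from h import *
azp=np.radians(75); h=np.array([np.cos(azp),np.sin(azp),0])
lip=np.array([.467,-.275,.216])+.025*h
for th,z in ((20,.01),(0,.06)):
    pp,oo=lippose(lip+[0,0,z],azp,np.radians(th),0.); bot.movel(pp,.12,ori=oo)
az=np.radians(12.6); g=np.array([.5515,.2955,.042]); p2,o2,_=pose(g,az,0,0.)
bot.movel(p2+[0,0,.26],.25,ori=o2)
bot.movel(p2+[0,0,.04],.2)
print(bot.movel(p2+[0,0,.0025],.04,until_force=4),telemetry.read_tcp_pos())
bot.let_go(); print(telemetry.read_time())
bot.movel(p2+[0,0,.20],.25); bot.pause(.3)
T=Tt(); w=viewer.snapshot('wrist'); save(w,'w9'); s=viewer.snapshot('side'); save(s,'s9'); 
for r in viewer.landmark_of('pebble0_mid',s): print('peb',round(r['p'],2),np.array(r['location']),atz(s,r['location'],.02))
for n,z in dict(spout=.124,funnel_rim=.199,jar_mouth=.116,soda_a_mid=.06,dish_mid=.015).items():
    for r in viewer.landmark_of(n,s)[:2]: print(n,round(r['p'],2),atz(s,r['location'],z))
im=np.zeros((420,800,3),np.uint8); im[:,:420]=cv2.resize(cv2.imread('pics/s9.png')[230:370,360:500],(420,420),interpolation=2); im[:210,424:]=cv2.resize(cv2.imread('pics/s9.png')[150:270,180:395],(376,210)); im[212:,424:]=cv2.resize(cv2.imread('pics/w9.png')[0:230,130:546],(376,208)); cv2.imwrite('pics/c9.png',im)
print(telemetry.read_time(),telemetry.read_force())
E
```

```text
False [0.5516 0.2955 0.0257]
43.9083
jar_mouth 0.68 [ 0.4649 -0.277   0.116 ]
soda_a_mid 0.57 [ 0.4791 -0.1126  0.06  ]
soda_a_mid 0.41 [ 0.5313 -0.2262  0.06  ]
dish_mid 0.59 [0.4257 0.0666 0.015 ]
45.55 [-0.3668 -0.3409 -0.4152]
```

View pics/c9.png

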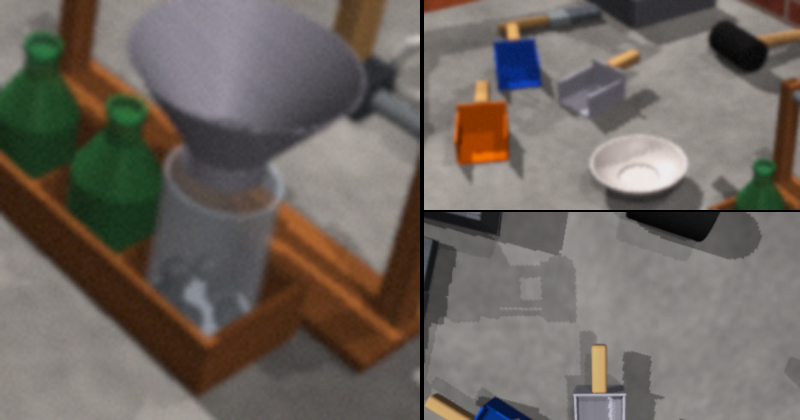

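The scoop stands level and empty, the jar holds pebbles, and the bystanders have not moved. With the arm clear, the top camera can show whether anything is stuck in the funnel.

```bash
python3 - <<'E'
from h import *
bot.reach([.50,-.20,.42],[np.pi,0,-.045+np.pi/2])
w=viewer.snapshot('wrist'); save(w,'w10'); T=Tt()
bot.reach([.45,.15,.42],[np.pi,0,np.pi/2])
t=viewer.snapshot('top'); save(t,'t10')
H=np.linalg.inv(T@np.array(w['hand_eye'])); c=H[:3,:3]@np.array([.467,-.275,.124])+H[:3,3]
u=w['cx']+w['fx']*c[0]/c[2]; v=w['cy']+w['fy']*c[1]/c[2]; print(u,v)
im=np.zeros((400,800,3),np.uint8)
im[:,:400]=cv2.resize(cv2.imread('pics/t10.png')[150:250,390:490],(400,400),interpolation=2)
u0=int(np.clip(u-70,0,500)); v0=int(np.clip(v-70,0,260))
im[:,400:]=cv2.resize(cv2.imread('pics/w10.png')[v0:v0+140,u0:u0+140],(400,400),interpolation=2); cv2.imwrite('pics/c10.png',im)
print(telemetry.read_time())
E
```

```text
305.7305040599448 209.67838081824078
48.9083
```

View pics/c10.png

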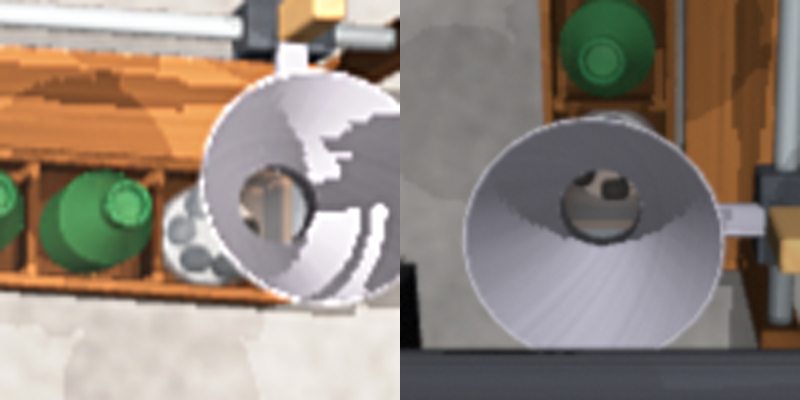

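The funnel and spout are clear with no pebble stuck. Pebbles show inside the jar and there are none on the slab. Handing in.

```bash
python3 - <<'E'
from station import bot
bot.job_done()
E
```

```text
the job is handed in; nothing more can be done
```

The job is handed in at about 49 s of the 72 s allowed; the hand-in reported no verdict. I slid the funnel by its tab over the jar in the −y end slot, then tilted the scoop over it until it was empty. The scoop went back down on the slab at its original spot.

- **Funnel position:** The first slide left the spout about 6 mm past the jar, so I moved it back once. After that the funnel and jar estimates agreed to within a few millimetres, though single network readings scattered by up to about 8 mm.
- **Scoop grip:** The first grasp could not reach the pour angle, so I set the loaded scoop down and regripped it turned by 180°. The pictures after each pick-up showed the pebbles still in it.
- **Final pictures:** The scoop was empty and standing level, and the funnel and spout were clear. There were pebbles in the jar and none on the slab. The soda bottles and dish looked unmoved.
- **Not confirmed:** I could not count all six pebbles through the glass, and the network found none of them there. That all six are in the jar follows from the empty scoop, the clear funnel and the bare slab.

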